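Index the cup blank four clicks

ROBOT

A 7-joint arm with a two-finger parallel gripper is mounted at the origin on the work surface. World frame = base frame: x ahead of the robot, y to its left, z up, the work surface at z = 0. Lengths are in m, angles in rad, forces in N, time in s.
With the tool pointing down it reaches from about 0.35 to 0.9 m from the base axis. Payload 7.2 kg.
Tool frame: the origin (TCP) lies at the very end of the fingers, on their centre line; the grasp point (between the pads) lies robot.grip_depth behind it (robot.grip_depth is the distance from the TCP to the grasp point, in m); z points along the fingers, y is the line along which they close (so a half turn about z gives the same grasp; the last joint's range is limited). The gripper opens to 85 mm and grips with 20 to 120 N. Pads are 22 mm wide; open, the fingers measure 114 mm over their backs; the gripper's body (76 mm by 85 mm) begins 54 mm behind the grasp point. The pads swing forward as they close: fully open they stand 13 mm farther back than shut.
Start: joints at [-1.294, 0.411, -0.013, 1.596, 0.006, 1.134, -0.082], TCP at [0.211, 0.588, 0.231] pointing down, gripper open.
Joint ranges: [-2.95, 2.95], [-0.29, 1.99], [-1.47, 1.44], [0.14, 2.54], [-1.03, 4.17], [0.13, 1.85], [-2.86, 2.86]. Speed limits (rad/s): [2.39, 2.39, 3.01, 3.01, 3.14, 3.14, 3.14].

INTERFACE

Orientations are given as a unit quaternion [w, x, y, z].
In Python, from bench import robot, read_camera, get_calibration, job_done gives the robot as it stands.
- The arm moves only by the tool arm_command, never from a script. Its argument "moves" is a list that holds one entry, the list of rows, each a list of 5 numbers: the shift along the world's x, y, z in mm, then the turn about the world's z in degrees, then the opening, from 0 (shut) to 1 (fully open). In form: [[[dx, dy, dz, spin, jaw], ...]]. A call has 1 to 10 rows; each row is the pose to reach, as a shift and turn from the pose commanded when the call began; what a row does not reach only later rows make up. A row lasts 1/10 s, in which the tool goes at most 50 mm and 8.59 degrees, less where a joint would pass 70% of its speed; a pose out of reach is approached as far as the arm can. A call with a gripper value outside its range is refused whole. The fingers move at their own pace and stop on an object; "newtons" is the grip in N (left out, the last holds). Time passes only in rows, so rows that repeat a pose let the fingers close. It gives the time, the measured TCP pose, the force, the opening and the grip force at its end, in the units of the state.
- robot.observe(): the state, without advancing time (a new reading comes with each control period).
- read_camera(name): name is "scene" or "side" or "wrist"; returns (picture, depth): 420x560x3 uint8, blue, green, red; 420x560 float32, m along the optical axis (not along the pixel's ray), 0 where there is no reading.
- get_calibration(name): a dict with "fx", "fy", "cx", "cy" (pixels), "xyz" and "attitude" of the camera in the world; the wrist camera has in their place "hand_eye" (4x4, takes a point from camera to tool coordinates, whose origin is the TCP and whose axes are the flange's). Camera axes: x right, y down, z forward; pixel columns grow to the right and rows downward; lengths in m; the calibration is good to about 2 mm. A picture is of the moment at which its call begins: read the wrist's pose just before it. get_calibration takes no time and is no camera call.
- job_done(): hands the job in; it is judged then, once.
The state is a dict: "t": time; "q": joint angles; "qd": joint speeds; "joint_efforts": joint torques, N m; "tcp_pos": TCP position; "ee_rot": TCP orientation; "ft_force": force on the tool from outside, world axes, zero at the start; "moment": the same for the moment, N m; "finger_gap": finger opening in m; "finger_force": force on a finger pad.
Only numpy, scipy, OpenCV 4.12 (cv2) and the standard library are available. Lean on these libraries where they do the work, as an engineer would, in place of code of your own. Each camera call takes 0.05 s, during which the arm holds its last target. There are 200 camera calls.

TASK

The hexagonal cup blank on the indexing stand has one face carved and must be brought round to the next. With a fingertip, push the short steel peg on the rim of the round plate to turn the plate clockwise (seen from above) by exactly four clicks, never past the fourth, and leave it resting in that click stop with the robot clear. Push gently and do not grip, lift or drag anything; leave the stand, cup, gouge, mallet and drill where they are.

Things in the scene. Friction and masses are not known exactly. Their poses are not given: they have to be found in the camera images.
- stand: the indexing stand: a loose but heavy (4 kg) grey round base, 190 mm across and 20 mm high, with 24 black ticks on its rim, 15 degrees apart (one tick = one click); it carries the turning plate. Origin: centre of its underside, on the plate's vertical axis; z up
- dial (a joint): angle (rad) of the round plate; grows as it turns clockwise seen from above. Click stops at each multiple of 0.2618 rad (15 degrees), 0 to 9; end stops half a click beyond. Starts at rest in one of stops 0 to 3. A spring pawl holds it: 4 to 6 N sideways at the peg takes it half-way to the next stop, whence it snaps on by itself into that stop, away from the finger
- plate (a point): centre of the flat top of the round steel plate that turns on the stand: 144 mm across, top 45 mm above the bench; x and y are the turning axis. A small black mark at the plate's edge, beside the peg, stands over a tick of the base at each click stop
- blank_top (a point): centre of the top of the hexagonal wooden cup blank fixed on the middle of the plate: waisted, 72 mm across its corners, from 45 to 93 mm above the bench; it turns with the plate
- peg (a point): centre of the top of the upright steel peg fixed on the plate: 14 mm in diameter, 30 mm tall (from 45 to 75 mm above the bench), its axis 58 mm from the plate's axis; 22 mm are free between the peg's axis and the blank's corners. Turns with the plate
- cup_mid (a point): bystander: loose finished wooden cup, 72 mm across, 85 mm high, standing; the point is its centre
- gouge: bystander: loose carving gouge lying on the bench, 230 mm long, turned wooden handle 26 mm thick towards its -x, steel blade to +x; origin under its middle
- mallet: bystander: loose wooden mallet lying on the bench; head 74 mm thick and 120 mm long along its y, handle 24 mm thick running 180 mm out along its -x; origin under the head's centre
- drill: bystander: loose cordless drill lying on its side, 200 mm long along its x (chuck to +x), handle and battery out to 158 mm along its +y, 62 mm high; origin under the barrel
Things that resemble listed ones, but are neither listed nor needed, are in the scene too. Of the things that look like the stand, the largest one is meant.

How it is judged:
At the end, for the whole second after the job is handed in: the plate rests four clicks (60 degrees, within about a third of a click) clockwise of where it started; the stand is within 10 mm and the cup, gouge, mallet and drill within 20 mm of their start places (distance of peg from where it was at the start of the episode between 0.0533 and 0.0625 m and value of joint dial above 0.9556 rad and velocity of joint dial between -0.05 and 0.05 rad/s and distance of stand from where it was at the start of the episode below 0.01 m and distance of each of cup_mid, gouge, mallet, drill from where it was at the start of the episode below 0.02 m); the robot touches nothing.
It fails at once if the plate was turned past the fourth click (over 4.6 clicks from the start) (distance of peg from where it was at the start of the episode above 0.0657 m).
It fails at once if the stand was lifted (height (world z) of stand above 0.006 m).
It fails at once if the stand was dragged more than 15 mm (distance of stand from where it was at the start of the episode above 0.015 m).
It fails at once if the peg was gripped or pushed hard (over 25 N between fingers and stand) (contact force between the fingers and stand above 25 N).
It fails at once if the cup, gouge, mallet or drill was moved more than 20 mm (distance of any of cup_mid, gouge, mallet, drill from where it was at the start of the episode above 0.02 m).
It also fails if it takes over 45 s, if anything falls off the work surface, if the arm or the gripper's body presses on something with over 40 N, if the wrist force passes 120 N, or if a joint passes its speed limit or range.

## Working session

There is one attempt and no reset: what is moved stays moved. The work goes in short steps, Python scripts to look and compute and a tool call to move; the robot and the scene stay as the last step left them, time stands still between calls to the robot, and variables do not carry over. Pictures are saved under pics/ and viewed, at most 10 in all, crops included, and the job is handed in when it is done.

Besides the shell and the picture viewer there is one more tool, called after "Request:" by a JSON object that holds its "op" and its "data". arm_command: Moves the arm, as the interface text tells. Its arguments: {"type":"object","properties":{"moves":{"type":"array"},"newtons":{"type":"number"}},"required":["moves"]}

```bash
mkdir -p pics
cat > h.py <<'E'
import numpy as np,cv2
from bench import robot, read_camera, get_calibration, job_done
from scipy.spatial.transform import Rotation as R
def rot(a):
    a=np.array(a,float)
    return a if a.shape==(3,3) else R.from_quat(a[[1,2,3,0]]).as_matrix()
def cam(n,s=None):
    c=get_calibration(n);K=np.array([[c['fx'],0,c['cx']],[0,c['fy'],c['cy']],[0,0,1]])
    if n!='wrist': return K,rot(c['attitude']),np.array(c['xyz'])
    H=np.array(c['hand_eye']);T=np.eye(4);T[:3,:3]=rot(s['ee_rot']);T[:3,3]=s['tcp_pos'];M=T@H
    return K,M[:3,:3],M[:3,3]
def atz(n,px,z,s=None):
    K,Rm,t=cam(n,s);d=Rm@np.linalg.inv(K)@np.array([px[0],px[1],1.]);return t+d*(z-t[2])/d[2]
def atd(n,px,dep,s=None):
    K,Rm,t=cam(n,s);return t+Rm@np.linalg.inv(K)@np.array([px[0],px[1],1.])*dep
def proj(n,P,s=None):
    K,Rm,t=cam(n,s);p=K@Rm.T@(np.array(P)-t);return p[:2]/p[2]
E
python3 - <<'E'
from h import *
print(get_calibration('scene'),get_calibration('wrist'),robot.grip_depth)
ims=[]
for n in ['scene','side']:
    im,d=read_camera(n);np.savez(f'{n}0.npz',im=im,d=d);cv2.imwrite(f'pics/{n}0.png',im)
E
```

```text
{'fx': 516.1281439318093, 'fy': 516.1281439318093, 'cx': 278.638668549435, 'cy': 209.7052483700416, 'xyz': array([1.34434683, 0.91568039, 1.04407425]), 'attitude': array([-0.14465003,  0.28082571,  0.8510132 , -0.41951141])} {'fx': 340.31449929247145, 'fy': 340.31449929247145, 'cx': 280.0602255060163, 'cy': 211.0948643903683, 'hand_eye': array([[ 6.73000411e-04, -9.47609058e-01, -3.19431714e-01,
         8.15998408e-02],
       [ 9.99998026e-01,  4.06088227e-05,  1.98639573e-03,
        -6.58121380e-04],
       [-1.86935485e-03, -3.19432421e-01,  9.47607215e-01,
        -1.43744203e-01],
       [ 0.00000000e+00,  0.00000000e+00,  0.00000000e+00,
         1.00000000e+00]])} 0.0187
```

View pics/scene0.png

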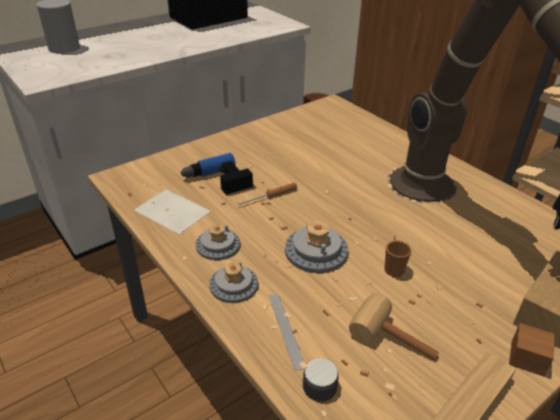

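View pics/side0.png

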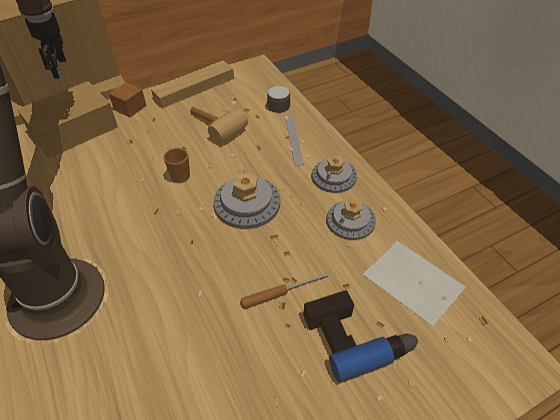

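The scene view shows three stand-like things: a large one at (317,245), and small ones at (218,240) and (233,281). In the side view they are at (247,200), (334,174) and (351,217). I choose the largest and will check it in a close crop.

Run:
```python
from h import *
a=cv2.imread('pics/scene0.png')[205:280,275:360];b=cv2.imread('pics/side0.png')[160:235,205:290]
cv2.imwrite('pics/crop0.png',np.hstack([cv2.resize(x,None,fx=4.7,fy=4.7,interpolation=cv2.INTER_CUBIC) for x in (a,b)]))
for n,box in [('scene',(275,205,360,280)),('side',(205,160,290,235))]:
    d=np.load(f'{n}0.npz')['d'];P=[]
    for v in range(box[1],box[3]):
        for u in range(box[0],box[2]):
            if d[v,u]>0:P.append(atd(n,(u,v),d[v,u]))
    P=np.array(P)
    for lo,hi in [(.013,.024),(.041,.048),(.055,.08),(.088,.1)]:
        q=P[(P[:,2]>lo)&(P[:,2]<hi)]
        if len(q)>3:
            c,r=cv2.minEnclosingCircle(q[:,:2].astype(np.float32));print(n,lo,len(q),np.round(c,4),round(r,4),np.round(np.median(q,0),4))
print(robot.observe())
```

```text
Traceback (most recent call last):
  File "h.py", line 15, in atd
    K,Rm,t=cam(n,s);return t+Rm@np.linalg.inv(K)@np.array([px[0],px[1],1.])*dep
           ~~~^^^^^
  File "h.py", line 8, in cam
    c=get_calibration(n);K=np.array([[c['fx'],0,c['cx']],[0,c['fy'],c['cy']],[0,0,1]])
ValueError: time passes only in moves, steps and waits
```

View pics/crop0.png

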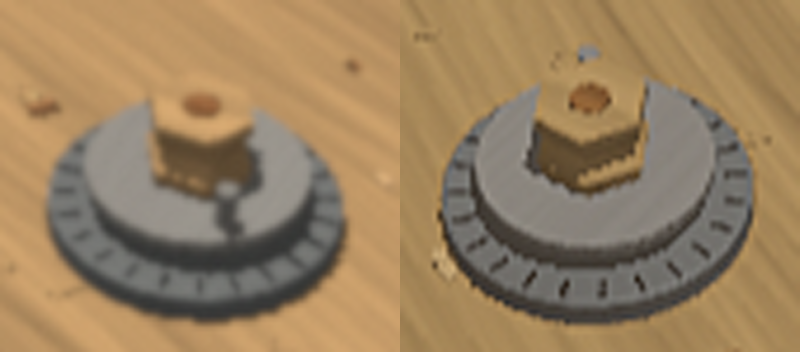

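The crop confirms the large stand with its hexagonal blank and ticks. The peg's top is at scene pixel (323.5,245); in the side view only its tip shows behind the blank, near (245,171).

```bash
sed -i 's/^def cam(/import functools\nget_calibration=functools.lru_cache(get_calibration)\ndef cam(/' h.py
python3 - <<'E'
from h import *
for n,box in [('scene',(275,205,360,280)),('side',(205,160,290,235))]:
    d=np.load(f'{n}0.npz')['d'];P=[]
    K,Rm,t=cam(n)
    v,u=np.mgrid[box[1]:box[3],box[0]:box[2]];dd=d[v,u].ravel()
    P=(t[:,None]+Rm@np.linalg.inv(K)@np.array([u.ravel(),v.ravel(),1+0*u.ravel()])*dd).T[dd>0]
    for lo,hi in [(.013,.024),(.041,.048),(.055,.08),(.088,.1)]:
        q=P[(P[:,2]>lo)&(P[:,2]<hi)]
        if len(q)>3:
            c,r=cv2.minEnclosingCircle(q[:,:2].astype(np.float32));print(n,lo,len(q),np.round(c,4),round(r,4),np.round(np.median(q,0),4))
print('peg',atz('scene',(323.5,245),.075),atz('side',(245,171),.075))
for n,p in [('scene',(397,250)),('side',(177,155))]:print('cup',atz(n,p,.085))
print('blank',atz('scene',(275+202/4.7,205+104/4.7),.093),atz('side',(205+190/4.7,160+97/4.7),.093))
print('plate',atz('scene',(275+200/4.7,205+165/4.7),.045))
print(robot.observe())
E
```

```text
scene 0.013 870 [0.5469 0.058 ] 0.0978 [0.5917 0.104  0.0194]
scene 0.041 686 [0.5487 0.0567] 0.0744 [0.5704 0.075  0.0448]
scene 0.055 183 [0.5682 0.0726] 0.0469 [0.5673 0.0785 0.0634]
scene 0.088 266 [0.5485 0.057 ] 0.0365 [0.5501 0.0588 0.0925]
side 0.013 997 [0.5431 0.0569] 0.0969 [0.5142 0.0074 0.0198]
side 0.041 897 [0.5433 0.057 ] 0.0734 [0.5264 0.0353 0.045 ]
side 0.055 176 [0.5465 0.0726] 0.0496 [0.5362 0.0369 0.0631]
side 0.088 340 [0.5437 0.0575] 0.037 [0.5426 0.0556 0.0933]
peg [0.57012434 0.11185364 0.075     ] [0.56720762 0.10858128 0.075     ]
cup [0.42603537 0.25733318 0.085     ]
cup [0.41894422 0.25366694 0.085     ]
blank [0.54584815 0.05737667 0.093     ] [0.54498771 0.0565953  0.093     ]
plate [0.54602567 0.05984468 0.045     ]
{'t': 0.1, 'q': array([-1.29419967,  0.41183457, -0.01271347,  1.59695063,  0.00555754,
        1.1343089 , -0.0822333 ]), 'qd': array([-0.00164004, -0.00223004, -0.00024936, -0.00143124,  0.00059991,
       -0.00121627,  0.00030303]), 'joint_efforts': array([ 2.55720253e-03, -6.01825333e+01,  6.84350040e-01, -3.00091588e+01,
        1.41326457e-02,  6.41451203e-03,  4.12238205e-05]), 'tcp_pos': array([0.21112468, 0.58778714, 0.23053199]), 'ee_rot': array([-9.38616049e-05,  1.71558274e-01,  9.85173701e-01, -7.27367954e-04]), 'ft_force': array([-0.51777063, -0.43778828, -0.56816548]), 'moment': array([0.00703634, 0.03375836, 0.00776374]), 'finger_force': 0.0, 'finger_gap': 0.08561909272922326}
```

Request:
{"op": "arm_command", "data": {"moves": [[[327, -471, -20, -73, 0], [327, -471, -20, -73, 0], [327, -471, -20, -73, 0], [327, -471, -20, -73, 0], [327, -471, -20, -73, 0], [327, -471, -20, -73, 0], [327, -471, -20, -73, 0], [327, -471, -20, -73, 0], [327, -471, -20, -73, 0], [327, -471, -20, -73, 0]]], "newtons": 20}}

```text
t: 1.1
tcp_pos: [0.4969, 0.176, 0.2138]
ee_rot: [-0.0, 0.725, 0.689, 0.0]
ft_force: [1.2, -0.3, -0.0]
finger_gap: -0.0001
finger_force: 0.0
```

Request:
{"op": "arm_command", "data": {"moves": [[[0, 0, 0, 0, 0], [0, 0, 0, 0, 0]]]}}

```text
t: 1.3
tcp_pos: [0.4965, 0.1765, 0.2135]
ee_rot: [-0.0, 0.725, 0.689, -0.0]
ft_force: [0.2, 1.2, -0.5]
finger_gap: -0.0001
finger_force: 0.0
```

Run:
```python
from h import *
s=robot.observe();im,d=read_camera('wrist');cv2.imwrite('pics/w1.png',im);np.savez('w1.npz',im=im,d=d,tcp=s['tcp_pos'],rot=s['ee_rot'])
print(s['tcp_pos'],s['ee_rot'],s['ft_force'])
print(proj('wrist',[.569,.110,.075],s),proj('wrist',[.5455,.057,.093],s))
```

```text
[0.49645917 0.17651025 0.21354228] [-6.20034964e-05  7.24970992e-01  6.88779300e-01 -3.63536824e-04] [ 0.16558821  1.18084917 -0.52895694]
[361.78514575 262.07276362] [339.20231317 323.96037202]
```

View pics/w1.png

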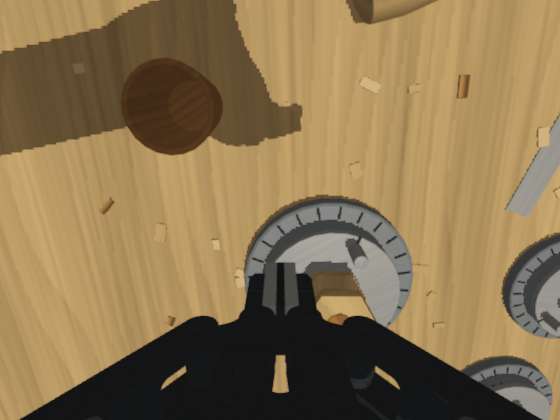

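Wrist view: the peg leans downward in the picture with its top near (361,259), where I predicted (362,262), beside the tick ring of the large stand. The cup is at (172,106) and the blank lies under the fingers at (339,300). I enlarge it for precision.

Run:
```python
from h import *
im=cv2.imread('pics/w1.png')[190:340,235:425]
cv2.imwrite('pics/w1c.png',cv2.resize(im,None,fx=4,fy=4,interpolation=cv2.INTER_CUBIC))
```

```text
(no output)
```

View pics/w1c.png

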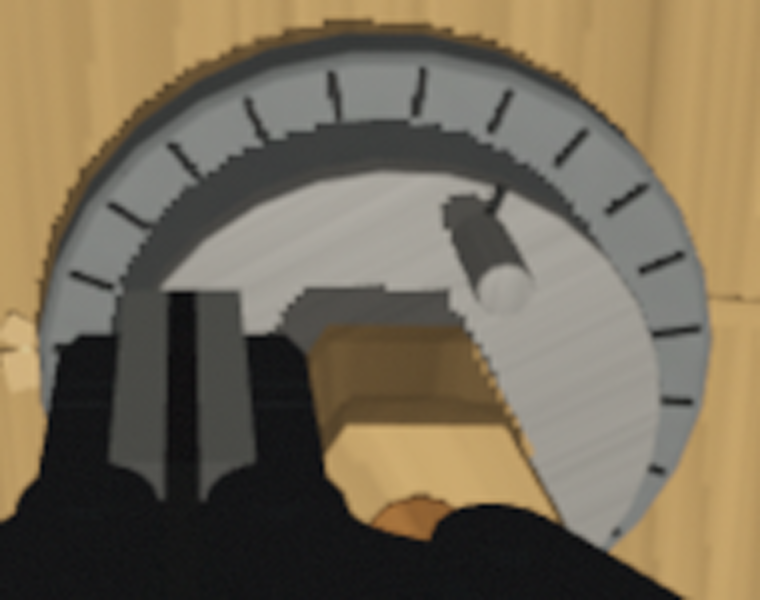

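The peg top reads (361,262.8), against a prediction of (361.8,262.1). So the peg is at about (0.569,0.110) and the axis at about (0.5455,0.057). I go down behind the peg.

Request:
{"op": "arm_command", "data": {"moves": [[[20, -30, -20, 0, 0], [41, -59, -50, 0, 0], [41, -59, -80, 0, 0], [41, -59, -105, 0, 0], [41, -59, -125, 0, 0], [41, -59, -140, 0, 0], [41, -59, -150, 0, 0], [41, -59, -156, 0, 0], [41, -59, -156, 0, 0]]]}}

```text
t: 2.25
tcp_pos: [0.5367, 0.1196, 0.0574]
ee_rot: [-0.0, 0.723, 0.69, -0.0]
ft_force: [0.6, -0.1, 0.4]
finger_gap: 0.0
finger_force: 0.0
```

Run:
```python
from h import *
s=robot.observe();print(s['tcp_pos'],s['ee_rot'],s['ft_force'])
c=np.array([545.5,57]);p0=np.array([538,117.])
for th in [97,90,86.5,82,78,74,70,66,62,58,54,50,46,42,38,34,30,26]:
    a=np.radians(th);p=c+59*np.array([np.cos(a),np.sin(a)])
    print(th,np.round(p,1),np.round(p-np.array(s['tcp_pos'][:2])*1e3,1),'spin',th-97)
```

```text
[0.53671287 0.11955468 0.05740392] [-3.16307336e-04  7.23437847e-01  6.90389355e-01 -3.47571296e-04] [ 0.64212952 -0.11218759  0.36128014]
97 [538.3 115.6] [ 1.6 -4. ] spin 0
90 [545.5 116. ] [ 8.8 -3.6] spin -7
86.5 [549.1 115.9] [12.4 -3.7] spin -10.5
82 [553.7 115.4] [17.  -4.1] spin -15
78 [557.8 114.7] [21.1 -4.8] spin -19
74 [561.8 113.7] [25.  -5.8] spin -23
70 [565.7 112.4] [29.  -7.1] spin -27
66 [569.5 110.9] [32.8 -8.7] spin -31
62 [573.2 109.1] [ 36.5 -10.5] spin -35
58 [576.8 107. ] [ 40.1 -12.5] spin -39
54 [580.2 104.7] [ 43.5 -14.8] spin -43
50 [583.4 102.2] [ 46.7 -17.4] spin -47
46 [586.5  99.4] [ 49.8 -20.1] spin -51
42 [589.3  96.5] [ 52.6 -23.1] spin -55
38 [592.   93.3] [ 55.3 -26.2] spin -59
34 [594.4  90. ] [ 57.7 -29.6] spin -63
30 [596.6  86.5] [ 59.9 -33.1] spin -67
26 [598.5  82.9] [ 61.8 -36.7] spin -71
```

Request:
{"op": "arm_command", "data": {"moves": [[[4, -2, 0, -4, 0], [8, -2, 0, -7, 0], [10, -2, 0, -9, 0], [12, -2, 0, -11, 0], [13, -2, 0, -12, 0], [14, -2, 0, -13, 0], [14, -2, 0, -13, 0]]]}}

```text
t: 2.95
tcp_pos: [0.5512, 0.117, 0.0579]
ee_rot: [-0.0, 0.797, 0.603, 0.0]
ft_force: [-2.9, 1.3, 2.0]
finger_gap: 0.0001
finger_force: 1.5
```

Request:
{"op": "arm_command", "data": {"moves": [[[1, 0, 0, -1, 0], [2, 0, 0, -2, 0], [3, 0, 0, -3, 0], [4, 0, 0, -4, 0], [5, -1, 0, -5, 0], [6, -1, 0, -6, 0], [6, -1, 0, -6, 0], [6, -1, 0, -6, 0]]]}}

```text
t: 3.75
tcp_pos: [0.5573, 0.1157, 0.0579]
ee_rot: [0.0, 0.828, 0.561, 0.0]
ft_force: [0.2, -0.2, 0.2]
finger_gap: 0.0001
finger_force: 0.0
```

Force is zero again, so the first click has snapped. Second click next.

Request:
{"op": "arm_command", "data": {"moves": [[[4, -1, 0, -4, 0], [7, -2, 0, -7, 0], [9, -2, 0, -9, 0], [10, -3, 0, -10, 0], [11, -3, 0, -11, 0], [12, -3.5, 0, -12, 0], [12, -3.5, 0, -12, 0]]]}}

```text
t: 4.45
tcp_pos: [0.5698, 0.1118, 0.0579]
ee_rot: [0.0, 0.882, 0.471, 0.0]
ft_force: [-0.2, -0.2, 0.1]
finger_gap: 0.0001
finger_force: 0.3
```

Request:
{"op": "arm_command", "data": {"moves": [[[1, -0.5, 0, -1, 0], [1.5, -1, 0, -2, 0], [2, -1.2, 0, -2, 0], [2.5, -1.5, 0, -3, 0], [2.5, -1.5, 0, -3, 0], [2.5, -1.5, 0, -3, 0]]]}}

```text
t: 5.05
tcp_pos: [0.5718, 0.1107, 0.0579]
ee_rot: [0.0, 0.894, 0.448, 0.0]
ft_force: [0.1, 0.3, 0.2]
finger_gap: -0.0001
finger_force: 0.0
```

Run:
```python
from h import *
s=robot.observe();im,d=read_camera('wrist');c=im
ims,_=read_camera('scene')
K=cam('wrist',s)
c0=np.array([.5455,.057])
for k in range(5):
    a=np.radians(66-15*k);P=[*(c0+.058*np.array([np.cos(a),np.sin(a)])),.075]
    print(k,proj('wrist',P,s).round(),proj('scene',P).round(1))
A=cv2.resize(ims[205:280,275:360],(440,388),interpolation=cv2.INTER_CUBIC)
B=cv2.resize(im[140:340,190:390],(388,388),interpolation=cv2.INTER_CUBIC)
cv2.imwrite('pics/c2.png',np.hstack([A,B])[:, :800])
```

```text
0 [274. 302.] [323.3 244.5]
1 [310. 299.] [318.1 244.8]
2 [344. 305.] [312.8 244.2]
3 [374. 317.] [307.9 242.7]
4 [399. 335.] [303.7 240.4]
```

View pics/c2.png

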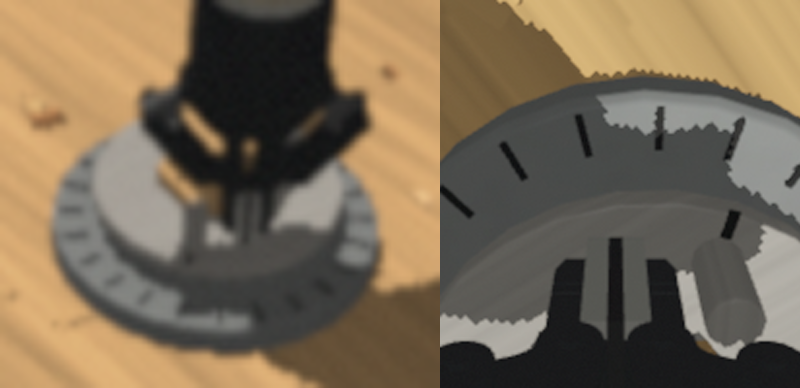

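The right crop shows the peg top at wrist pixel (344,304), as predicted for exactly two clicks, with its mark in line with a tick. Third click.

Request:
{"op": "arm_command", "data": {"moves": [[[3, -1.5, 0, -3, 0], [5, -2.5, 0, -5, 0], [6.5, -3.5, 0, -7, 0], [7.5, -4.5, 0, -8, 0], [8, -5, 0, -9, 0], [8.5, -5.5, 0, -10, 0], [8.5, -5.5, 0, -10, 0]]]}}

```text
t: 5.85
tcp_pos: [0.5805, 0.1056, 0.0579]
ee_rot: [0.0, 0.93, 0.368, 0.0]
ft_force: [-1.3, 3.4, 0.2]
finger_gap: -0.0001
finger_force: 1.5
```

Request:
{"op": "arm_command", "data": {"moves": [[[0.5, -0.5, 0, -1, 0], [1, -1, 0, -1, 0], [1, -1, 0, -1, 0], [1, -1, 0, -1, 0]]]}}

```text
t: 6.25
tcp_pos: [0.5814, 0.1035, 0.0579]
ee_rot: [0.0, 0.933, 0.36, 0.0]
ft_force: [-0.2, 1.3, 0.4]
finger_gap: -0.0002
finger_force: 0.6
```

Request:
{"op": "arm_command", "data": {"moves": [[[0.5, -0.5, 0, -1, 0], [1, -1, 0, -1, 0], [1, -1, 0, -1, 0], [1, -1, 0, -1, 0]]]}}

```text
t: 6.65
tcp_pos: [0.5823, 0.1028, 0.0579]
ee_rot: [0.0, 0.936, 0.352, -0.0]
ft_force: [-0.4, 0.6, 0.4]
finger_gap: 0.0
finger_force: 0.2
```

Request:
{"op": "arm_command", "data": {"moves": [[[0.5, -0.5, 0, -1, 0], [1, -1, 0, -1, 0], [1, -1, 0, -1, 0], [1, -1, 0, -1, 0]]]}}

```text
t: 7.05
tcp_pos: [0.5834, 0.102, 0.0579]
ee_rot: [0.0, 0.939, 0.344, 0.0]
ft_force: [-0.3, 0.6, -0.0]
finger_gap: -0.0001
finger_force: 0.0
```

Run:
```python
from h import *
s=robot.observe();im,d=read_camera('wrist')
print(s['tcp_pos'])
c0=np.array([.5455,.057])
for k in range(2,5):
    a=np.radians(66-15*k);P=[*(c0+.058*np.array([np.cos(a),np.sin(a)])),.075]
    print(k,proj('wrist',P,s).round())
cv2.imwrite('pics/c3.png',cv2.resize(im[140:340,230:430],(600,600),interpolation=cv2.INTER_CUBIC))
```

```text
[0.58338332 0.10201169 0.0578988 ]
2 [311. 298.]
3 [346. 305.]
4 [375. 318.]
```

View pics/c3.png

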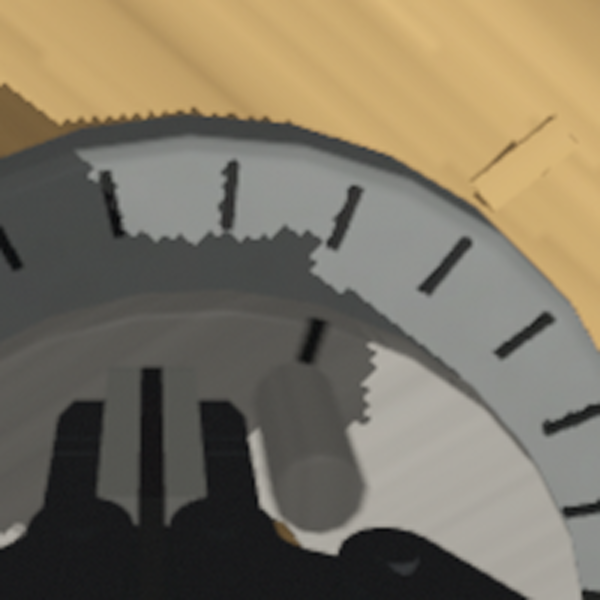

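The peg top is at about (337,304), short of the predicted (346,305) for click 3. I compare the mark's angle with the ticks.

Run:
```python
from h import *
s=robot.observe();im,d=read_camera('wrist')
cv2.imwrite('pics/c4.png',cv2.resize(im[190:320,250:410],None,fx=5,fy=5,interpolation=cv2.INTER_CUBIC)[:600])
c0=np.array([.5455,.057])
for n,p,z in [('peg',(320,492),.075),('mark',(313,340),.045),('tick',(345,215),.02),('tick',(230,195),.02),('tick',(446,265),.02)]:
    P=atz('wrist',(230+p[0]/3,140+p[1]/3),z,s)[:2]-c0
    print(n,P.round(4),np.hypot(*P).round(4),np.degrees(np.arctan2(P[1],P[0])).round(1))
print(robot.observe()['ft_force'],s['tcp_pos'])
```

```text
peg [0.0518 0.024 ] 0.0571 24.9
mark [0.0612 0.028 ] 0.0673 24.6
tick [0.0776 0.03  ] 0.0832 21.1
tick [0.0666 0.0491] 0.0828 36.4
tick [0.0828 0.0083] 0.0832 5.8
[-0.11179547 -0.28981661 -0.29982696] [0.58329779 0.10208455 0.0578652 ]
```

View pics/c4.png

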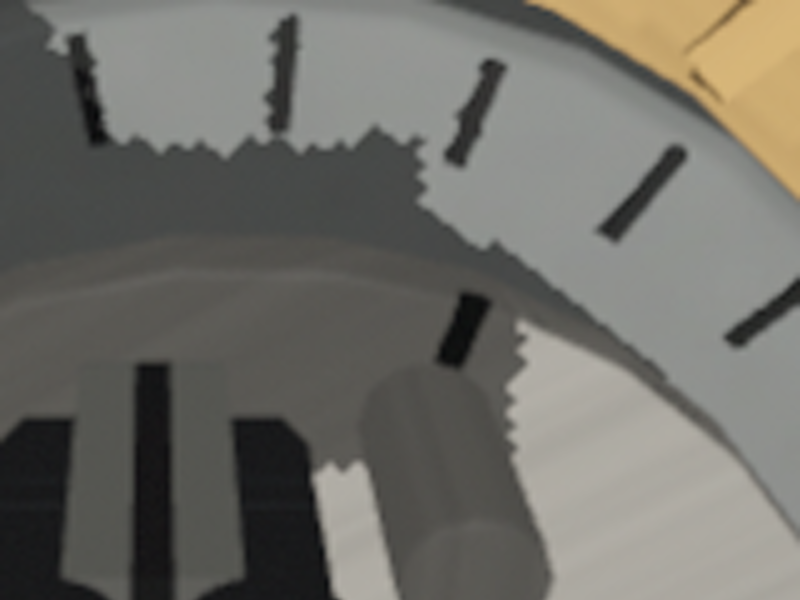

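The new frame has the peg top at about (346,303) and the mark in line with its tick. The earlier frame caught it in a slow snap, so three clicks are done. Fourth click, slowly.

Request:
{"op": "arm_command", "data": {"moves": [[[2, -1.5, 0, -3, 0], [3.5, -3, 0, -5, 0], [5, -4.5, 0, -7, 0], [6, -6, 0, -9, 0], [7, -7, 0, -10, 0], [7.5, -7.5, 0, -11, 0], [8, -8, 0, -12, 0], [8, -8, 0, -12, 0]]]}}

```text
t: 7.95
tcp_pos: [0.5913, 0.0943, 0.0579]
ee_rot: [0.0, 0.97, 0.244, 0.0]
ft_force: [-0.5, 3.5, 1.2]
finger_gap: -0.0002
finger_force: 1.6
```

Request:
{"op": "arm_command", "data": {"moves": [[[0.5, -0.5, 0, -1, 0], [0.5, -1, 0, -1, 0], [0.5, -1, 0, -1, 0], [0.5, -1, 0, -1, 0]]]}}

```text
t: 8.35
tcp_pos: [0.592, 0.0928, 0.0579]
ee_rot: [0.0, 0.972, 0.235, 0.0]
ft_force: [0.8, 1.0, -0.4]
finger_gap: 0.0003
finger_force: 0.7
```

Request:
{"op": "arm_command", "data": {"moves": [[[0.5, -0.5, 0, -1, 0], [0.5, -1, 0, -1, 0], [1, -1.5, 0, -2, 0], [1, -1.5, 0, -2, 0], [1, -1.5, 0, -2, 0], [1, -1.5, 0, -2, 0], [1, -1.5, 0, -2, 0], [1, -1.5, 0, -2, 0]]]}}

```text
t: 9.15
tcp_pos: [0.5926, 0.0917, 0.0578]
ee_rot: [-0.0, 0.976, 0.219, -0.0]
ft_force: [-0.8, 0.7, 0.1]
finger_gap: -0.0
finger_force: 0.3
```

Run:
```python
from h import *
s=robot.observe();im,d=read_camera('wrist')
print(s['tcp_pos'],s['ft_force'])
c0=np.array([.5455,.057])
for k in (3,3.5,4):
    a=np.radians(66-15*k);P=[*(c0+.058*np.array([np.cos(a),np.sin(a)])),.075]
    print(k,proj('wrist',P,s).round())
cv2.imwrite('pics/c5.png',cv2.resize(im[190:320,250:410],None,fx=4,fy=4,interpolation=cv2.INTER_CUBIC))
```

```text
[0.59259956 0.09168717 0.05784154] [-0.80776641  0.74848087  0.08771524]
3 [315. 298.]
3.5 [332. 300.]
4 [349. 304.]
```

View pics/c5.png

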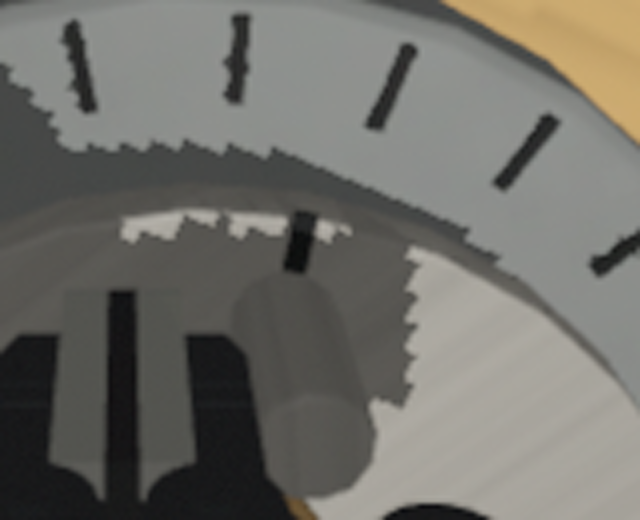

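The peg top is at about (329.5,301), roughly 3.45 clicks, just short of the snap. A little more.

Request:
{"op": "arm_command", "data": {"moves": [[[0.3, -0.5, 0, 0, 0], [0.5, -1, 0, -1, 0], [0.5, -1, 0, -1, 0], [0.5, -1, 0, -1, 0], [0.5, -1, 0, -1, 0], [0.5, -1, 0, -1, 0]]]}}

```text
t: 9.8
tcp_pos: [0.5933, 0.0906, 0.0579]
ee_rot: [0.0, 0.978, 0.21, 0.0]
ft_force: [0.6, -0.3, -0.4]
finger_gap: 0.0
finger_force: 0.0
```

Request:
{"op": "arm_command", "data": {"moves": [[[0.3, -0.5, 0, 0, 0], [0.5, -1, 0, -1, 0], [0.5, -1, 0, -1, 0], [0.5, -1, 0, -1, 0], [0.5, -1, 0, -1, 0], [0.5, -1, 0, -1, 0]]]}}

```text
t: 10.4
tcp_pos: [0.5937, 0.0898, 0.0579]
ee_rot: [-0.0, 0.979, 0.201, -0.0]
ft_force: [-0.1, 1.0, -0.9]
finger_gap: -0.0001
finger_force: 0.0
```

Run:
```python
from h import *
s=robot.observe();im,d=read_camera('wrist')
print(s['tcp_pos'],s['ft_force'])
# mark: darkest blob on the plate, angle about the axis
K,Rm,t=cam('wrist',s);c0=np.array([.5455,.057])
v,u=np.mgrid[0:420,0:560];dd=d.ravel()
P=(t[:,None]+Rm@np.linalg.inv(K)@np.array([u.ravel(),v.ravel(),np.ones(u.size)])*dd).T
m=(P[:,2]>.062)&(P[:,2]<.079)&(dd>0)
r=np.hypot(*(P[:,:2]-c0).T);a=np.degrees(np.arctan2(P[:,1]-c0[1],P[:,0]-c0[0]))
m&=(r>.05)&(r<.066)&(a<th if False else a<np.degrees(np.arctan2(s['tcp_pos'][1]-c0[1],s['tcp_pos'][0]-c0[0]))-13)&(a>-30)
print(m.sum(),np.median(a[m]),P[m].mean(0) if m.any() else 0,'want peg at 6; 3.5 is 13.5')
```

```text
[0.59370603 0.08977045 0.05785479] [-0.06565465  1.04824567 -0.88663825]
1165 7.687380311644607 [0.60434069 0.06498287 0.07304836] want peg at 6; 3.5 is 13.5
```

The peg is past the snap, at about 7° measured against 6° expected. I back off, rise clear and check.

Request:
{"op": "arm_command", "data": {"moves": [[[-2, 3, 0, 0, 0], [-3, 5, 0, 0, 0], [-3, 5, 20, 0, 0], [-3, 5, 50, 0, 0], [-3, 5, 90, 0, 0], [-3, 20, 130, 0, 0], [-3, 60, 160, 0, 0], [-3, 90, 160, 0, 0], [-3, 90, 160, 0, 0], [-3, 90, 160, 0, 0]]]}}

```text
t: 11.45
tcp_pos: [0.5902, 0.1808, 0.2176]
ee_rot: [0.0, 0.979, 0.203, -0.0]
ft_force: [0.2, -0.8, -0.5]
finger_gap: 0.0
finger_force: 0.0
```

Run:
```python
from h import *
s=robot.observe();im,d=read_camera('wrist')
print(s['tcp_pos'],s['ft_force'])
c0=np.array([.5455,.057])
for k in (3,3.5,4,4.5):
    a=np.radians(66-15*k);P=[*(c0+.058*np.array([np.cos(a),np.sin(a)])),.075]
    p=proj('wrist',P,s);print(k,p.round(1))
    if k==4:q=p
x,y=int(q[0])-80,int(q[1])-60;x=max(0,min(x,400));y=max(0,min(y,300));print(x,y)
cv2.imwrite('pics/c6.png',cv2.resize(im[y:y+120,x:x+160],None,fx=5,fy=5,interpolation=cv2.INTER_CUBIC))
```

```text
[0.59016829 0.18076775 0.21756413] [ 0.20173578 -0.84414181 -0.52843177]
3 [388.1 230.3]
3.5 [396.4 231.2]
4 [404.3 233. ]
4.5 [411.7 235.8]
324 173
```

View pics/c6.png

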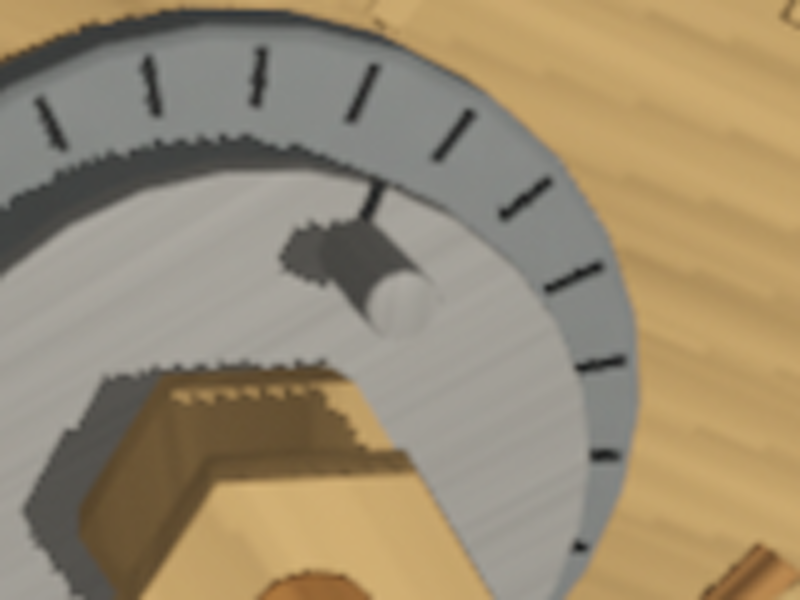

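The peg top is at (404,233.6) and the prediction for four clicks was (404.3,233). The mark is in line with a tick, and the robot is clear.

```bash
python3 -c "
from bench import job_done
print(job_done())"
```

```text
the job is handed in; nothing more can be done
None
```

The plate is turned four clicks clockwise and rests in its stop, confirmed by a last wrist-camera check; the robot is clear and the job is handed in, though no verdict came back.

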